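Index the sample carousel and weigh the jar that has been read

TASK

The wide squat jar under the reader head of the sample carousel has been read. Using the carousel's centre grip, turn the carousel just one click, in whichever direction brings the tall narrow bottle (not the open beaker) under the reader head, and let go so that the carousel rests in its detent. Then lift the jar off the carousel and set it down gently, upright, in the middle of the balance pan, leaving the bottle and the beaker standing in their places on the carousel and everything else undisturbed.

Things in the scene. Friction and masses are not known exactly. Their poses are not given: they have to be found in the camera images.
- carousel_base: fixed grey base of the sample carousel, 300 mm across. Origin: on the bench, on the carousel's vertical turning axis. Its x axis points from the axis to the reader head. The aluminium disc on it is 352 mm across, its top 48 mm above the bench, with six stations 60 degrees apart on a circle of 130 mm radius
- carousel (a joint): angle of the carousel disc, rad: 0 at the start, growing anticlockwise seen from above. A spring detent holds it at every multiple of 60 degrees (1.047 rad) and pulls it in from either side; turning takes about 0.2 N m
- carousel_grip (a point): point to hold on the centre grip: an upright black bar on a column on the turning axis, 66 mm long, 16 mm thick, 42 mm high, its top 180 mm above the bench; this point lies on the axis 12 mm below the bar's top. It turns with the disc: its x axis lies along the bar, which at the start points to the reader head
- reader_spot (a point): fixed point on the level of the disc's top, straight below the middle of the reader: a white round head 48 mm across, over the station on the base's +x. The head's underside is 173 mm and the top of its arm 198 mm above the bench; the arm runs outward along +x to a post 22 mm thick, 215 mm from the turning axis
- jar_station (a point): point of the turning disc: middle of the station in which the jar stands, on the level of the disc's top; under the reader at the start. Each station is a grey collar, 72 mm inside and 80 mm outside diameter, 14 mm high. The bottle's and the beaker's stations are its two neighbours, one on each side
- jar: wide squat amber jar with a black lid, 64 mm diameter, 80 mm high, about 0.3 kg, origin at the centre of its underside, z up. Starts in the station under the reader head, where the head prevents a grasp from above
- bottle: tall narrow amber bottle with a black cap, 54 mm diameter, 110 mm high, origin at the centre of its underside, z up. Starts in a station next to the jar, on one side or the other
- beaker: open clear glass beaker, 60 mm rim diameter, 75 mm high, origin at the centre of its underside, z up. Starts in the station on the jar's other side
- balance: fixed white laboratory balance, 240 mm (x) by 190 mm (y), 50 mm high, with a display at its -x end; origin on the bench under the middle of its housing
- pan (a point): centre of the upper face of the balance's round steel pan, 140 mm across, 62 mm above the bench
- wash_bottle: bystander: white plastic bottle standing on the bench, 64 mm diameter, 150 mm high, origin at the centre of its underside
- mug_beaker: bystander: glass beaker standing on the bench, 76 mm diameter, 90 mm high, origin at the centre of its underside
- scoop: bystander: spatula 200 mm long lying on the bench, origin at its middle, on the bench

How it is judged:
By the outcome, as a careful person would: the job done as asked, in the order asked, and still so for the second after the job is handed in, with the robot touching nothing.
It also fails if it takes over 56 s, if anything falls off the work surface, if the arm or the gripper's body presses on something with over 40 N, if the wrist force passes 120 N, or if a joint passes its speed limit or range.

ROBOT

A 6-joint arm with a two-finger parallel gripper is mounted at the origin on the work surface. World frame = base frame: x ahead of the robot, y to its left, z up, the work surface at z = 0. Lengths are in mm, angles in rad, forces in N, time in s.
With the tool pointing down it reaches from about 400 to 925 mm from the base axis. Payload 12.5 kg.
Tool frame: the origin (TCP) lies on the front face of the gripper's body, between the roots of the fingers; the fingertips stand 78 mm ahead of it and the grasp point (between the pads) lies 59 mm ahead of it (env.nose_length is the distance from the TCP to the fingertips, in mm); z points along the fingers, y is the line along which they close (so a half turn about z gives the same grasp; the last joint's range is limited). The gripper opens to 95 mm and grips with 3 to 60 N. Pads are 20 mm wide; open, the fingers measure 119 mm over their backs; the gripper's body (75 mm by 180 mm) begins 59 mm behind the grasp point.
Start: joints at [1.196, 0.491, 1.559, -0, 1.092, -0.106], TCP at [165.964, 602.573, 292.261] pointing down, gripper open.
Joint ranges: [-3.1, 3.1], [-0.84, 2.19], [0.05, 2.79], [-1.13, 4.28], [0.06, 2.93], [-2.69, 2.69]. Speed limits (rad/s): [2.22, 2.22, 2.79, 3.14, 3.14, 3.14].

INTERFACE

Orientations are given as [roll, pitch, yaw] about the fixed x, y, z axes, in that order (R = Rz(yaw) Ry(pitch) Rx(roll)).
In Python, from cell import env gives the robot as it stands.
- The arm moves only by the tool jog_arm, never from a script. Its argument "motion" is a list of rows, each a list of 7 numbers: the turn, a rotation vector about the tool's x, y, z in degrees, then the shift along the tool's x, y, z in mm, then the finger opening in mm, from 0 to 95.1. In form: [[wx, wy, wz, x, y, z, hand], ...]. A call has 1 to 10 rows; each row shifts and turns the commanded pose from where the row before left it, along the tool's axes as they then stand; what a row does not reach is not made up. A row lasts 1/8 s, in which the tool goes at most 62.5 mm and 10.7 degrees, less where a joint would pass 70% of its speed; a pose out of reach is approached as far as the arm can. A call is refused whole if a number of a shift passes 62.5 or a number of a turn 10.7, either way. A call with a gripper value outside its range is refused whole. The fingers move at their own pace and stop on an object; the grip force is fixed at half the most. Time passes only in rows, so rows that do not move let the fingers close. It gives the time, the measured TCP pose, the force, the opening and the grip force at its end, in the units of the state.
- env.state(): the state, without advancing time (a new reading comes with each control period).
- env.read_camera(name): name is "scene" or "top" or "wrist"; returns a dict with "color" (400x640x3 uint8, red, green, blue), "z_map" (400x640 float32, mm along the optical axis (not along the pixel's ray), 0 where there is no reading), "camera_matrix" (3x3 intrinsics, pixels), "world_to_cam" (4x4, takes a point from world to camera coordinates). Camera axes: x right, y up, looking along -z (the intrinsics and any distortion apply to the point x, -y, -z); pixel columns grow to the right and rows downward; lengths in mm; the calibration is good to about 2 mm. A picture is of the moment at which its call begins.
- env.job_done(): hands the job in; it is judged then, once.
Trained networks look in the newest picture that a camera, given by its name, has taken for a name from the list of things; names that differ only in an ending like _2 or _b are one class to them, and where a whole thing is asked for, a point or a joint stands for the part that bears it (a point fixed in the world has none). Each returns a list of dicts, best first, with "score" (0 to 1); they miss things now and then, are a little off and sometimes report something else, mostly with a low value. They report only what shows in the picture. A call takes as long as a camera call.
- env.recognise(camera, thing): "location" ([column, row] in pixels, amid what is visible of it).
The state is a dict: "t": time; "joints": joint angles; "qvel": joint speeds; "tau": joint torques, N m; "eef_pos": TCP position; "tcp_rot": TCP orientation; "ft_force": force on the tool from outside, world axes, zero at the start; "moment": the same for the moment, N m; "opening": opening from 0.0 (shut) to 1.0 (fully open); "grip_force": force on a finger pad.
Only numpy, scipy, OpenCV 4.12 (cv2) and the standard library are available. Lean on these libraries where they do the work, as an engineer would, in place of code of your own. Each camera call takes 0.05 s, during which the arm holds its last target. There are 200 camera calls.

## Working session

There is one attempt and no reset: what is moved stays moved. The work goes in short steps, Python scripts to look and compute and a tool call to move; the robot and the scene stay as the last step left them, time stands still between calls to the robot, and variables do not carry over. Pictures are saved under pics/ and viewed, at most 10 in all, crops included, and the job is handed in when it is done.

Besides the shell and the picture viewer there is one more tool, called after "Call:" as name([rows], argument=value, ...), one row to a line, values as JSON. jog_arm: Moves the arm, as the interface text tells. Its arguments: {"type":"object","properties":{"motion":{"type":"array"}},"required":["motion"]}

```bash
mkdir -p pics; ls; cat > h.py <<'E'
import numpy as np, cv2
from cell import env
def shot(n,save=None):
    d=env.read_camera(n)
    if save: cv2.imwrite('pics/'+save,d['color'][:,:,::-1])
    return d
def cloud(d):
    K=d['camera_matrix'];z=d['z_map'];v,u=np.mgrid[0:400,0:640]
    P=np.stack([(u-K[0,2])/K[0,0]*z,-(v-K[1,2])/K[1,1]*z,-z,np.ones_like(z)],-1)
    W=P@np.linalg.inv(d['world_to_cam']).T
    W=W[...,:3]; W[z<=0]=np.nan
    return W
E
python3 - <<'E'
from h import *
print(env.state())
for n in ['top','scene']:
    d=shot(n,n+'0.png');W=cloud(d)
    for t in ['carousel_base','carousel_grip','jar','bottle','beaker','balance','pan','wash_bottle','mug_beaker','scoop']:
        for r in env.recognise(n,t)[:2]:
            c,w=[int(round(x)) for x in r['location']]
            print(n,t,round(r['score'],2),c,w,W[w,c].round())
E
```

```text
pics
{'t': 0.0, 'joints': array([ 1.19640917e+00,  4.91566698e-01,  1.55945962e+00,  8.07461243e-06,
        1.09169498e+00, -1.05591871e-01]), 'qvel': array([ 2.13750934e-04,  1.74196916e-04,  9.35166701e-05, -1.76158751e-03,
       -1.81731147e-03, -5.08443894e-05]), 'tau': array([ 9.86515734e-04, -6.12662172e+01, -2.58172148e+01,  6.91771950e-02,
        4.83600434e-02, -9.50263347e-05]), 'eef_pos': array([165.89422344, 602.41485676, 291.65376312]), 'tcp_rot': array([-3.14047105e+00, -1.26075759e-04,  2.87279357e+00]), 'ft_force': array([0.51747089, 0.01236559, 0.22049539]), 'moment': array([ 0.00960286, -0.0050327 , -0.01127054]), 'grip_force': 0.0, 'opening': 0.9972290710440442}
top carousel_base 0.94 307 215 [526. 118. 178.]
top carousel_grip 0.55 308 218 [518. 116. 178.]
top jar 0.67 296 176 [638. 148. 125.]
top bottle 0.71 332 180 [623.  48. 133.]
top beaker 0.81 265 208 [555. 248.  52.]
top beaker 0.43 296 175 [640. 148. 130.]
top balance 0.96 428 211 [ 532. -234.   63.]
top pan 0.73 423 210 [ 535. -221.   60.]
top wash_bottle 0.78 440 142 [ 728. -268.  101.]
top mug_beaker 0.81 398 129 [ 796. -170.    6.]
top scoop 0.77 189 230 [496. 494.   4.]
scene carousel_base 0.85 324 204 [551. 111.  51.]
scene carousel_grip 0.66 318 203 [535.  98.  46.]
scene jar 0.73 356 221 [682. 150. 102.]
scene bottle 0.83 314 228 [653.  20. 114.]
scene beaker 0.86 360 179 [533. 256.  81.]
scene balance 0.76 218 251 [ 562. -256.   58.]
scene balance 0.72 403 164 [494. 474.   3.]
scene pan 0.76 218 250 [ 560. -255.   59.]
scene wash_bottle 0.98 229 309 [ 770. -292.  107.]
scene wash_bottle 0.38 219 252 [ 569. -255.   61.]
scene mug_beaker 0.87 276 296 [ 750. -155.    4.]
scene scoop 0.67 400 165 [493. 462.   3.]
```

```bash
python3 - <<'E'
from h import *
d=shot('top');W=cloud(d);C=d['color'].astype(int)
cv2.imwrite('pics/t1.png',cv2.resize(d['color'][80:290,150:500,::-1],None,fx=2.2,fy=2.2,interpolation=cv2.INTER_CUBIC))
X,Y,Z=W[...,0],W[...,1],W[...,2]
near=np.hypot(X-525,Y-117)<70
m=near&(Z>165)&(Z<195);p=W[m][:,:2]
r=cv2.minAreaRect(p.astype(np.float32));print('grip',m.sum(),r,np.median(W[m][:,2]))
m=(np.hypot(X-525,Y-117)<250)&(abs(Z-48)<5)
p=W[m][:,:2];h=cv2.convexHull(p.astype(np.float32));print('disc',cv2.minEnclosingCircle(h),cv2.fitEllipse(h))
# head/arm
m=(np.hypot(X-525,Y-117)>80)&(np.hypot(X-525,Y-117)<260)&(Z>165)
p=W[m];print('arm',m.sum(),p.min(0),p.max(0),cv2.minAreaRect(p[:,:2].astype(np.float32)))
m=(abs(Z-62)<4)&(np.hypot(X-535,Y+230)<120)
h=cv2.convexHull(W[m][:,:2].astype(np.float32));print('pan',m.sum(),cv2.minEnclosingCircle(h),np.median(W[m],0))
m=(abs(Z-50)<4)&(np.hypot(X-535,Y+230)<170)&(Y<-80)
print('bal',cv2.minAreaRect(W[m][:,:2].astype(np.float32)))
m=(abs(Z-158)<8)&(np.hypot(X-623,Y-40)<50);print('bottle',m.sum(),np.median(W[m],0))
m=(abs(Z-128)<8)&(np.hypot(X-640,Y-150)<60);print('jar',m.sum(),np.median(W[m],0))
print(np.linalg.inv(d['world_to_cam'])[:3,3])
s=cloud(shot('scene'))
np.set_printoptions(suppress=True)
E
```

```text
grip 150 ((532.6395874023438, 120.84423828125), (65.09819030761719, 15.963747024536133), 21.56954002380371) 178.84558754353355
disc ((533.0070190429688, 121.0827407836914), 175.64199829101562) ((533.0206298828125, 120.97455596923828), (349.3265686035156, 349.8197937011719), 159.6546173095703)
arm 600 [629.78461865 145.16436801 178.12914378] [749.2407373  217.11920988 201.94927038] ((689.615478515625, 179.62188720703125), (122.62281036376953, 46.16255569458008), 17.109731674194336)
pan 1595 ((533.679931640625, -241.1755828857422), 101.14277648925781) [ 565.38118099 -245.78566408   61.10794128]
bal ((536.2020874023438, -242.82318115234375), (187.22744750976562, 236.55850219726562), 85.72319793701172)
bottle 70 [635.01365371  40.07395935 156.63767094]
jar 90 [640.48394335 153.56975549 127.35006169]
[ 488.34749752   79.09432163 1134.90933331]
```

View pics/t1.png

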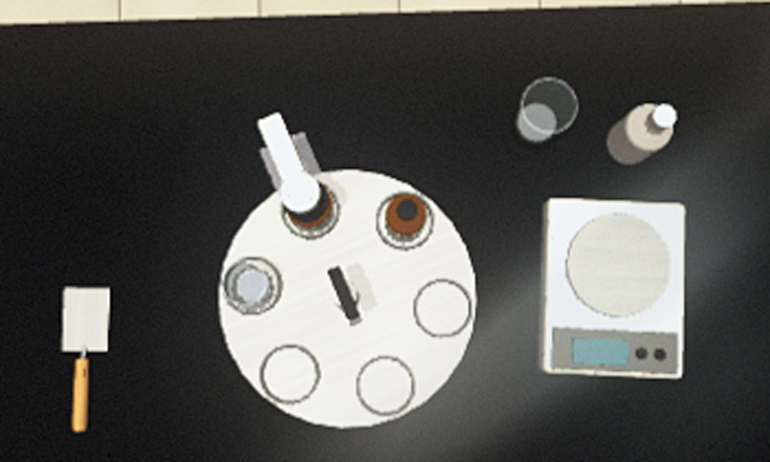

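View pics/scene0.png

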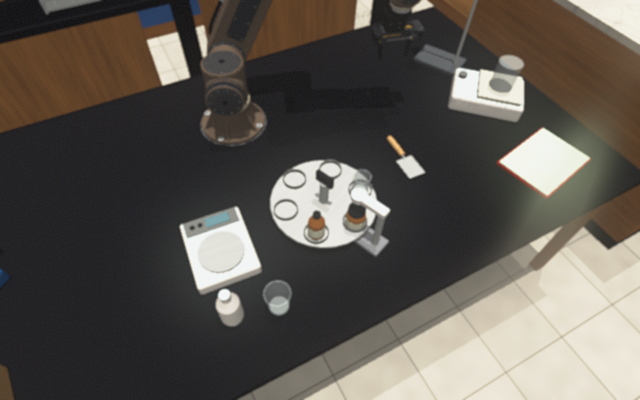

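The picture shows the grip at about (343,295) in the crop. The jar is under the white head (305,205), the bottle is clockwise of it (405,215), and the beaker is anticlockwise (252,285). So the carousel must turn +60°, anticlockwise. The balance pan is at (618,265). Moving above the grip now.

Call:
jog_arm([
  [0,0,0,-48,-36.7,0,95],
  [0,0,0,-48,-36.7,0,95],
  [0,0,0,-48,-36.7,0,95],
  [0,0,0,-48,-36.7,0,95],
  [0,0,0,-48,-36.7,0,95],
  [0,0,0,-48,-36.7,0,95],
  [0,0,0,-48,-36.7,0,95],
  [0,0,0,-48,-36.7,0,95],
  [0,0,0,-48,-36.7,0,95],
  [0,0,0,-48,-36.7,0,95],
])

```text
t: 2.45
eef_pos: [532.3, 119.5, 292.4]
tcp_rot: [3.141, 0.0, 2.873]
ft_force: [-0.2, 0.6, 0.4]
opening: 1.0
grip_force: 0.0
```

Call:
jog_arm([
  [0,0,10.5,0,0,0,95],
  [0,0,10.5,0,0,0,95],
  [0,0,10.5,0,0,0,95],
  [0,0,10.5,0,0,0,95],
  [0,0,10.5,0,0,0,95],
  [0,0,10.5,0,0,0,95],
  [0,0,10.5,0,0,0,95],
])

```text
t: 3.32
eef_pos: [531.3, 121.3, 292.3]
tcp_rot: [3.141, -0.0, 1.584]
ft_force: [-0.2, 0.3, -0.4]
opening: 0.997
grip_force: 0.0
```

Call:
jog_arm([
  [0,0,10.5,0,0,0,95],
  [0,0,10.5,0,0,0,95],
  [0,0,10.5,0,0,0,95],
  [0,0,10.5,0,0,0,95],
  [0,0,10.5,0,0,0,95],
  [0,0,10.5,0,0,0,95],
  [0,0,6.5,0,0,0,95],
  [0,0,0,0,0,0,95],
  [0,0,0,0,0,0,95],
])

```text
t: 4.45
eef_pos: [531.2, 121.3, 292.3]
tcp_rot: [-3.142, -0.0, 0.38]
ft_force: [0.2, 0.5, 0.1]
opening: 0.999
grip_force: 0.0
```

```bash
python3 - <<'E'
from h import *
np.set_printoptions(suppress=True,precision=2)
s=env.state();print(s['eef_pos'],np.degrees(s['tcp_rot']),s['joints'])
d=shot('wrist','w1.png');W=cloud(d)
m=(abs(W[...,2]-180)<7)&(np.hypot(W[...,0]-533,W[...,1]-121)<60)
p=W[m];print(len(p),np.median(p,0))
if len(p): print(cv2.minAreaRect(p[:,:2].astype(np.float32)))
d=shot('top');W=cloud(d);X,Y,Z=W[...,0],W[...,1],W[...,2]
m=(abs(Z-61.5)<2.5)&(np.hypot(X-545,Y+240)<110)
m=cv2.morphologyEx(m.astype(np.uint8),cv2.MORPH_OPEN,np.ones((3,3)))>0
h=cv2.convexHull(W[m][:,:2].astype(np.float32));print('pan',m.sum(),cv2.minEnclosingCircle(h),np.median(W[m],0))
m=(abs(Z-50)<8)&(np.hypot(X-535,Y+230)<170)&(Y<-80);print('bal Z',np.percentile(Z[m],[5,25,50,75,95]))
g=cv2.cvtColor(d['color'],cv2.COLOR_RGB2GRAY);
c=cv2.HoughCircles(g,cv2.HOUGH_GRADIENT,1,50,param1=80,param2=15,minRadius=18,maxRadius=28)
print(c)
E
```

```text
[531.24 121.28 292.25] [-180.     -0.     21.75] [0.1  0.38 1.76 0.   1.01 1.29]
1823 [535.21 121.86 179.75]
((532.844970703125, 120.77630615234375), (65.2649154663086, 15.896039962768555), 21.395734786987305)
pan 699 ((567.361572265625, -246.2320556640625), 68.7442855834961) [ 562.28 -241.59   61.15]
bal Z [44.99 47.85 49.78 51.96 55.96]
[[[429.5 200.5  23.6]]]
```

View pics/w1.png

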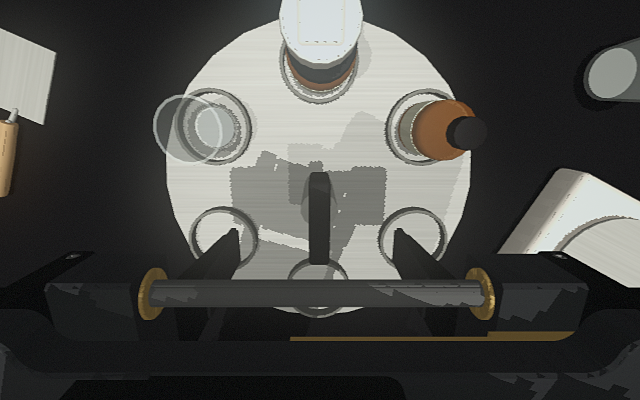

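The wrist view shows the bar (319,172 to 319,264) centred between the fingers and aligned with them. I'll descend, close on it and check.

Call:
jog_arm([
  [0,0,0,1.3,1.0,20,95],
  [0,0,0,0,0,20,95],
  [0,0,0,0,0,15,95],
  [0,0,0,0,0,10,60],
  [0,0,0,0,0,0,10],
  [0,0,0,0,0,0,5],
  [0,0,0,0,0,0,5],
  [0,0,0,0,0,0,5],
  [0,0,0,0,0,0,5],
])

```text
t: 5.68
eef_pos: [532.9, 120.9, 227.4]
tcp_rot: [-3.142, -0.0, 0.377]
ft_force: [0.9, 0.9, 0.0]
opening: 0.422
grip_force: 0.0
```

Call:
jog_arm([
  [0,0,0,0,0,0,5],
  [0,0,0,0,0,0,5],
  [0,0,0,0,0,0,5],
  [0,0,0,0,0,0,5],
  [0,0,0,0,0,0,5],
])

```text
t: 6.3
eef_pos: [533.3, 119.8, 227.2]
tcp_rot: [3.14, -0.0, 0.377]
ft_force: [2.3, -9.9, -1.6]
opening: 0.172
grip_force: 30.0
```

Call:
jog_arm([
  [0,0,-2,0,1,0,5],
  [0,0,-4,0,0,0,5],
  [0,0,-5,0,0,0,5],
  [0,0,-5,0,0,0,5],
  [0,0,-5,0,0,0,5],
  [0,0,-5,0,0,0,5],
  [0,0,-5,0,0,0,5],
  [0,0,-5,0,0,0,5],
])

```text
t: 7.3
eef_pos: [532.9, 120.3, 227.2]
tcp_rot: [-3.141, -0.0, 1.009]
ft_force: [-3.3, 2.6, 1.9]
opening: 0.17
grip_force: 30.0
```

Call:
jog_arm([
  [0,0,-5,0,0,0,5],
  [0,0,-5,0,0,0,5],
  [0,0,-5,0,0,0,5],
  [0,0,-4,0,0,0,5],
  [0,0,-3,0,0,0,5],
  [0,0,-2,0,0,0,5],
  [0,0,0,0,0,0,5],
  [0,0,0,0,0,0,5],
])

```text
t: 8.3
eef_pos: [532.4, 120.4, 227.2]
tcp_rot: [-3.14, -0.0, 1.425]
ft_force: [-6.9, 3.3, 2.7]
opening: 0.165
grip_force: 30.0
```

```bash
python3 - <<'E'
from h import *
np.set_printoptions(suppress=True,precision=3)
s=env.state();print(s['moment'],np.degrees(s['tcp_rot']),s['ft_force'])
d=shot('top');W=cloud(d)
cv2.imwrite('pics/t2.png',cv2.resize(d['color'][80:290,150:500,::-1],None,fx=2.2,fy=2.2,interpolation=cv2.INTER_CUBIC))
E
```

```text
[ 0.387  0.548 -0.022] [-179.896   -0.027   81.656] [-6.92   3.325  2.659]
```

View pics/t2.png

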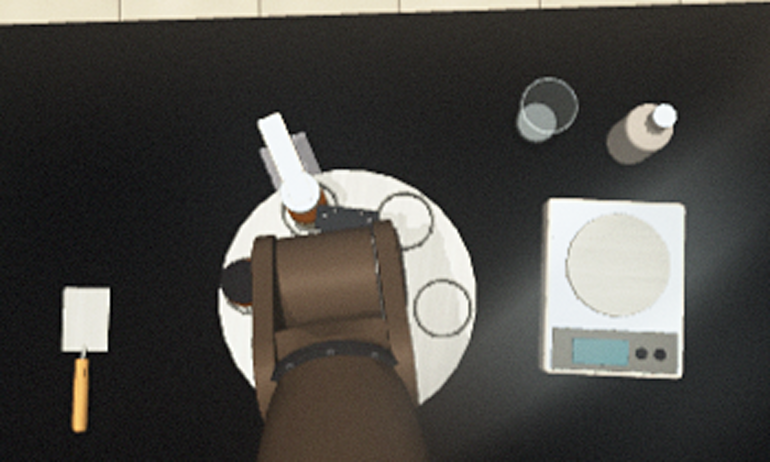

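The bottle is now under the head (305,205) and the jar is at (238,283). The residual torque is about zero, so I'll let go and rise.

Call:
jog_arm([
  [0,0,0,0,0,0,50],
  [0,0,0,0,0,0,95],
  [0,0,0,0,0,0,95],
  [0,0,0,0,0,0,95],
  [0,0,0,0,0,0,95],
  [0,0,0,0,0,-10,95],
  [0,0,0,0,0,-30,95],
  [0,0,0,0,0,-40,95],
  [0,0,0,0,0,-40,95],
])

```text
t: 9.48
eef_pos: [533.0, 119.9, 349.2]
tcp_rot: [3.141, -0.0, 1.424]
ft_force: [-0.1, 0.7, 0.3]
opening: 0.992
grip_force: 0.0
```

```bash
python3 - <<'E'
from h import *
np.set_printoptions(suppress=True,precision=2)
s=env.state();print(s['eef_pos'],np.degrees(s['tcp_rot']),s['opening'])
d=shot('wrist','w2.png');W=cloud(d);X,Y,Z=W[...,0],W[...,1],W[...,2]
m=(abs(Z-180)<7)&(np.hypot(X-533,Y-121)<60)
print(cv2.minAreaRect(W[m][:,:2].astype(np.float32)))
m=(abs(Z-128)<5)&(np.hypot(X-552,Y-250)<60);h=cv2.convexHull(W[m][:,:2].astype(np.float32))
print('jar',m.sum(),np.median(W[m],0),cv2.minEnclosingCircle(h))
E
```

```text
[533.03 119.86 349.19] [179.98  -0.01  81.6 ] 0.9922384288106941
((532.2025146484375, 120.83595275878906), (65.50655364990234, 16.03708267211914), 81.17074584960938)
jar 2875 [552.94 251.01 127.92] ((552.8614501953125, 250.6853485107422), 28.240766525268555)
```

View pics/w2.png

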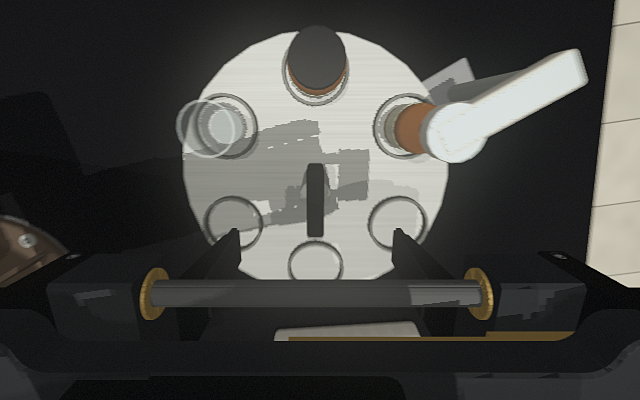

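The bar sits at 81.2° (started at 21.4°), so the disc is in its detent. The jar at (317,58) is clear from above, at world (553,251). Moving over it.

Call:
jog_arm([
  [0,0,-6,40,0.5,0,95],
  [0,0,6,0,0,0,95],
  [0,0,0,50,0,0,95],
  [0,0,0,42.5,0,0,95],
  [0,0,-10,0,0,0,95],
  [0,0,-10,0,0,0,95],
  [0,0,-10,0,0,0,95],
  [0,0,0,0,0,40,95],
  [0,0,0,0,0,30,95],
  [0,0,0,0,0,0,95],
])

```text
t: 10.78
eef_pos: [552.6, 250.7, 276.0]
tcp_rot: [-3.138, -0.0, 1.948]
ft_force: [0.6, 0.5, -0.1]
opening: 0.999
grip_force: 0.0
```

```bash
python3 - <<'E'
from h import *
np.set_printoptions(suppress=True,precision=2)
s=env.state();print(s['eef_pos'],np.degrees(s['tcp_rot']))
d=shot('wrist','w3.png');W=cloud(d);X,Y,Z=W[...,0],W[...,1],W[...,2]
m=(abs(Z-128)<5)&(np.hypot(X-552,Y-250)<60);h=cv2.convexHull(W[m][:,:2].astype(np.float32))
print('jar',m.sum(),cv2.minEnclosingCircle(h))
E
```

```text
[552.6  250.73 276.02] [-179.81   -0.02  111.6 ]
jar 3244 ((553.1109619140625, 250.65689086914062), 28.284873962402344)
```

View pics/w3.png

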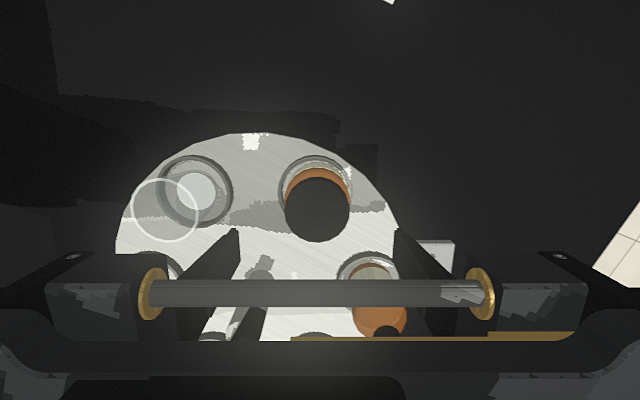

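The jar lid (318,208) is centred between the fingers and nothing is in the way. Descending to grasp it.

Call:
jog_arm([
  [0,0,0,0,0,30,95],
  [0,0,0,0,0,40,95],
  [0,0,0,0,0,30,95],
  [0,0,0,0,0,12,95],
  [0,0,0,0,0,6,60],
  [0,0,0,0,0,0,55],
  [0,0,0,0,0,0,55],
  [0,0,0,0,0,0,55],
  [0,0,0,0,0,0,55],
  [0,0,0,0,0,0,55],
])

```text
t: 12.08
eef_pos: [553.2, 250.9, 160.0]
tcp_rot: [3.141, 0.0, 1.948]
ft_force: [-1.0, -1.1, 5.6]
opening: 0.658
grip_force: 30.0
```

Call:
jog_arm([
  [0,0,0,0,0,-4,55],
  [0,0,0,0,0,-8,55],
  [0,0,0,0,0,-16,55],
  [0,0,0,0,0,-25,55],
  [0,0,0,0,0,-30,55],
  [0,0,0,0,0,-30,55],
  [0,0,0,0,0,-30,55],
  [0,0,0,0,0,-20,55],
  [0,0,0,0,0,-7,55],
  [0,0,0,0,0,0,55],
])

```text
t: 13.32
eef_pos: [552.9, 250.8, 329.5]
tcp_rot: [3.141, -0.0, 1.948]
ft_force: [-0.1, -1.6, -3.5]
opening: 0.661
grip_force: 30.0
```

Call:
jog_arm([
  [0,0,0,-15,-5.5,0,55],
  [0,0,0,-30,-11,0,55],
  [0,0,0,-42,-15,0,55],
  [0,0,0,-42,-15,0,55],
  [0,0,0,-42,-15,0,55],
  [0,0,0,-42,-15,0,55],
  [0,0,0,-42,-15,0,55],
  [0,0,0,-42,-15,0,55],
  [0,0,0,-42,-15,0,55],
  [0,0,0,-42,-15,0,55],
])

```text
t: 14.58
eef_pos: [565.6, -155.8, 328.4]
tcp_rot: [-3.141, -0.001, 1.947]
ft_force: [0.4, 0.2, -3.8]
opening: 0.66
grip_force: 30.0
```

Call:
jog_arm([
  [0,0,0,-40,-15,0,55],
  [0,0,0,-30,-12,0,55],
  [0,0,0,-16,-6,0,55],
  [0,0,0,0,0,10,55],
  [0,0,0,0,0,30,55],
  [0,0,0,0,0,30,55],
  [0,0,0,0,0,20,55],
  [0,0,0,0,0,10,55],
  [0,0,0,0,0,0,55],
  [0,0,0,0,0,0,55],
])

```text
t: 15.82
eef_pos: [567.6, -245.5, 230.0]
tcp_rot: [3.141, 0.001, 1.948]
ft_force: [-0.6, 0.3, -2.6]
opening: 0.663
grip_force: 30.0
```

```bash
python3 - <<'E'
from h import *
np.set_printoptions(suppress=True,precision=2)
s=env.state();print(s['eef_pos'],np.degrees(s['tcp_rot']),s['ft_force'],s['grip_force'],s['opening'])
d=shot('wrist','w4.png');W=cloud(d);X,Y,Z=W[...,0],W[...,1],W[...,2]
m=(abs(Z-62)<4)&(np.hypot(X-567,Y+246)<100);h=cv2.convexHull(W[m][:,:2].astype(np.float32))
print('pan',m.sum(),cv2.minEnclosingCircle(h))
d=shot('top');W=cloud(d);K=d['camera_matrix'];T=np.linalg.inv(d['world_to_cam'])
r=T[:3,:3]@np.array([(429.9-K[0,2])/K[0,0],-(200.5-K[1,2])/K[1,1],-1]);o=T[:3,3];print('hough pan',o+r*(62-o[2])/r[2])
E
```

```text
[ 567.64 -245.5   230.  ] [179.95   0.05 111.62] [-0.64  0.28 -2.64] 29.99939942266792 0.6632087113958348
pan 10170 ((565.0340576171875, -246.6858367919922), 69.8562240600586)
hough pan [ 562.47 -241.83   62.  ]
```

View pics/w4.png

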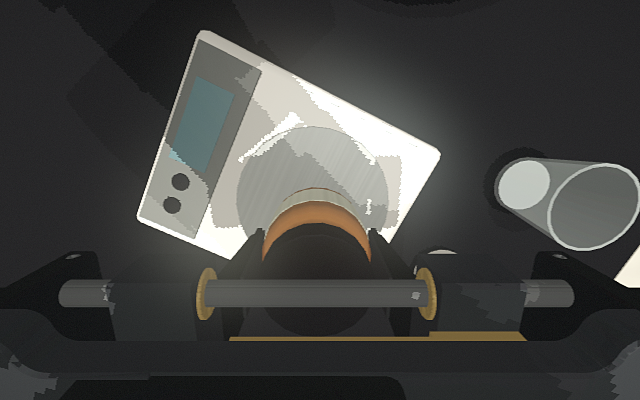

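The jar hangs upright over the pan (pan outline 237–388, top edge 127). I'll make a small correction and lower it.

Call:
jog_arm([
  [0,0,0,1.6,-2.6,10,55],
  [0,0,0,0,0,20,55],
  [0,0,0,0,0,14,55],
  [0,0,0,0,0,5,55],
  [0,0,0,0,0,2,55],
  [0,0,0,0,0,1,55],
  [0,0,0,0,0,0,55],
  [0,0,0,0,0,0,55],
])

```text
t: 16.92
eef_pos: [564.4, -245.2, 177.5]
tcp_rot: [3.141, 0.0, 1.948]
ft_force: [-0.3, 0.1, -2.6]
opening: 0.661
grip_force: 30.0
```

Call:
jog_arm([
  [0,0,0,0,0,1,55],
  [0,0,0,0,0,1,55],
  [0,0,0,0,0,0.7,55],
  [0,0,0,0,0,0.5,55],
  [0,0,0,0,0,0,55],
])

```text
t: 17.55
eef_pos: [564.3, -245.2, 174.1]
tcp_rot: [3.142, -0.0, 1.948]
ft_force: [-0.8, 1.5, -1.4]
opening: 0.664
grip_force: 30.0
```

Call:
jog_arm([
  [0,0,0,0,0,0.5,55],
  [0,0,0,0,0,0.3,55],
  [0,0,0,0,0,0,55],
])

```text
t: 17.92
eef_pos: [564.3, -245.2, 174.1]
tcp_rot: [3.141, 0.0, 1.948]
ft_force: [-3.0, 1.4, 6.9]
opening: 0.659
grip_force: 30.0
```

The force has gone from −2.6 to +6.9 N, so the jar is on the pan. Releasing and retreating.

Call:
jog_arm([
  [0,0,0,0,0,0,75],
  [0,0,0,0,0,0,90],
  [0,0,0,0,0,0,95],
  [0,0,0,0,0,0,95],
  [0,0,0,0,0,-10,95],
  [0,0,0,0,0,-30,95],
  [0,0,0,0,0,-40,95],
  [0,0,0,0,0,-40,95],
  [0,0,0,0,0,-40,95],
  [0,0,0,0,0,0,95],
])

```text
t: 19.18
eef_pos: [564.8, -245.4, 337.0]
tcp_rot: [3.138, 0.005, 1.948]
ft_force: [0.4, 0.4, -0.7]
opening: 1.001
grip_force: 0.0
```

Call:
jog_arm([
  [0,0,0,-40,-20,0,95],
  [0,0,0,-40,-20,0,95],
  [0,0,0,-40,-20,0,95],
  [0,0,0,-40,-20,0,95],
  [0,0,0,-40,-20,0,95],
  [0,0,0,-40,-20,0,95],
  [0,0,0,0,0,0,95],
])

```text
t: 20.05
eef_pos: [539.9, -515.1, 331.2]
tcp_rot: [-3.141, -0.002, 1.945]
ft_force: [0.2, 0.0, 0.3]
opening: 1.003
grip_force: 0.0
```

```bash
python3 - <<'E'
from h import *
np.set_printoptions(suppress=True,precision=2)
s=env.state();print(s['t'],s['eef_pos'],s['ft_force'])
d=shot('top');W=cloud(d);X,Y,Z=W[...,0],W[...,1],W[...,2]
cv2.imwrite('pics/t3.png',cv2.resize(d['color'][80:290,150:500,::-1],None,fx=2.2,fy=2.2,interpolation=cv2.INTER_CUBIC))
m=(abs(Z-142)<5)&(np.hypot(X-565,Y+245)<60);h=cv2.convexHull(W[m][:,:2].astype(np.float32))
print('jar',m.sum(),cv2.minEnclosingCircle(h),np.median(W[m],0))
m=(Z>165)&(Z<195)&(np.hypot(X-533,Y-121)<60);print('grip',cv2.minAreaRect(W[m][:,:2].astype(np.float32)))
E
```

```text
20.05 [ 539.91 -515.09  331.16] [0.18 0.03 0.31]
jar 329 ((565.506103515625, -244.10020446777344), 28.11990737915039) [ 565.67 -244.1   140.82]
grip ((532.7990112304688, 120.62174987792969), (64.92788696289062, 15.856054306030273), 81.92118072509766)
```

View pics/t3.png

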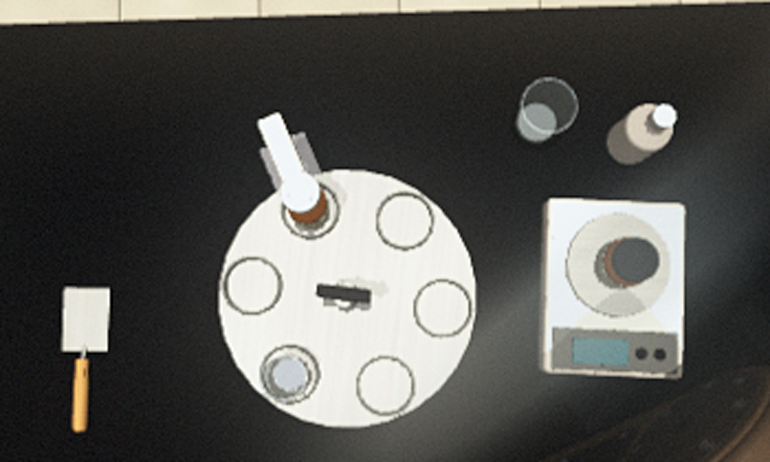

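The jar stands upright mid-pan (base near 620,262; pan centre 618,265). The bottle is under the head (305,207), the beaker is in its station (290,373), and the bystanders haven't moved.

```bash
python3 -c "
from cell import env
print(env.job_done())"
```

```text
the job is handed in; nothing more can be done
None
```

I turned the carousel one click anticlockwise so the bottle is under the reader head, set the jar upright in the middle of the balance pan, and handed the job in at about 20 s.

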